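# Lock the flywheel on the clutch stand

### The job

Lock the flywheel on the clutch-assembly stand so that the clutch can be bolted on: push the flywheel round (its upright pins give something to push on) until one of the two slots in its rim, either will do, faces the lock bolt, then push the bolt by its upright tab fully home into that slot. Nothing needs gripping or lifting: leave the centring mandrel in the flywheel, and the loose parts and tools around the stand, where they are.

Things in the scene. Friction and masses are not known exactly. Their poses are not given: they have to be found in the camera images.
- stand: Grey cast clutch stand, fixed to the bench: base plate 180 x 170 x 14 mm, a pedestal with a vertical spindle in its middle, and an arm 70 mm wide, 14 mm high, reaching to 205 mm from the spindle under the lock bolt. Origin: on the spindle axis, at bench height. Its x axis points level from the spindle along the lock bolt to the bolt's tab; z up.
- spindle (a point): Point on the spindle axis at the height of the flywheel's top face, 72 mm above the bench. Axes as the stand's. The flywheel is a 6 kg steel disc: rim 204 mm in diameter, with a toothed starter ring 223 mm across below it (44 to 54 mm above the bench). Six bolt heads 4 mm high lie round the middle, within 35 mm of the axis.
- flywheel (a joint): Angle of the flywheel about the vertical spindle, rad, growing counter-clockwise seen from above; it turns without limit either way. At 0 (or a whole turn) slot_a faces the lock bolt, at pi slot_b does. The bearing is stiff: it takes about 7 N at a pin to turn it slowly, 10 N at 1 rad/s. It stays where it is left, but coasts on for a few degrees if knocked.
- slot_a (a point): Middle of the mouth of slot a, at the rim (102 mm from the spindle), at the height of the top face (72 mm). The slot is open above and outwards: 24 mm wide, 26 mm long along the radius, 18 mm deep.
- slot_b (a point): The same for slot b, opposite slot a.
- pin_a (a point): Centre of the top of an upright steel pin of the flywheel, 12 mm in diameter, standing 25 mm above the top face (72 to 97 mm above the bench), 88 mm from the spindle. It is a quarter turn counter-clockwise (from above) from slot a.
- pin_b (a point): The same for the second pin, 120 degrees counter-clockwise from pin a.
- pin_c (a point): The same for the third pin, 120 degrees clockwise from pin a.
- lock_bolt (a joint): Travel of the lock bolt towards the spindle, m: 0 drawn back, 0.030 home against its stop. It needs 3 to 6 N and stays where it is left. If no slot faces it, it meets the rim at about 0.008; if a slot is a few mm off, the tapered nose draws the flywheel into line.
- bolt_nose (a point): Tip of the lock bolt's nose, 63 mm above the bench. The bolt is a flat steel bar 18 mm wide, 57 to 69 mm above the bench, its nose tapered to 8 mm over the last 8 mm. It slides in a guide 44 mm wide that stands 118 to 156 mm from the spindle, 79 mm high.
- bolt_tab (a point): Point on the outer (far from the spindle) face of the bolt's upright tab, in the middle of its 36 mm width, 91 mm above the bench. The tab is a steel plate 8 mm thick, square to the bolt, from 57 to 105 mm above the bench; its outer face is 204 mm from the spindle when the bolt is drawn back, 174 mm when home. Its x axis is the stand's. The space behind it is clear.
- mandrel: Loose black centring mandrel standing in the bore at the middle of the flywheel; up to 28 mm in diameter, 56 mm long, its top 112 mm above the bench. Origin: centre of its foot.
- bearing: Loose ball bearing, 56 mm across, 15 mm high, on the bench beside the bolt's guide. Origin: centre of its underside.
- grease_pot: Loose white plastic pot, 44 mm across, 48 mm high, on the bench on the other side of the bolt. Origin: centre of its underside.
- gear_wheel: Loose steel gear wheel, 70 mm across, 26 mm high, on the bench beside the stand. Origin: centre of its underside.
- wrench: Loose spanner, 190 mm long, 8 mm high, lying on the bench beyond the stand. Origin: its middle, underside; x along it.
- screwdriver: Loose screwdriver with a red handle, 200 mm long, 26 mm high, lying on the bench at the end of the stand away from the bolt. Origin: its middle, underside; x along it.
- spray_can: Loose spray can, 58 mm across, 160 mm high, standing on the bench away to the robot's right. Origin: centre of its underside.
Not all that is in view belongs to the job. Of the things shaped like the mandrel, the black one is meant.

How it is judged:
By the outcome, as a careful person would: the job done as asked, in the order asked, and still so for the second after the job is handed in, with the robot touching nothing.
It also fails if it takes over 48 s, if anything falls off the work surface, if the arm or the gripper's body presses on something with over 40 N, if the wrist force passes 120 N, or if a joint passes its speed limit or range.

### The arm

A 7-joint arm with a two-finger parallel gripper is mounted at the origin on the work surface. World frame = base frame: x ahead of the robot, y to its left, z up, the work surface at z = 0. Lengths are in m, angles in rad, forces in N, time in s.
With the tool pointing down it reaches from about 0.4 to 0.925 m from the base axis. Payload 5.6 kg.
Tool frame: the origin (TCP) lies on the centre line of the jaws, within the pads' length; the fingertips stand finger_overhang ahead of it and the grasp point (between the pads) lies 5 mm behind it (finger_overhang is the distance from the TCP to the fingertips, in m); z points along the fingers, y is the line along which they close (so a half turn about z gives the same grasp; the last joint's range is limited). The gripper opens to 85 mm and grips with 20 to 120 N. Pads are 22 mm wide; open, the fingers measure 114 mm over their backs; the gripper's body (76 mm by 85 mm) begins 54 mm behind the grasp point. The pads swing forward as they close: fully open they stand 13 mm farther back than shut.
Start: joints at [1.17, 0.468, -0.012, 1.603, 0.006, 1.071, -0.056], TCP at [0.228, -0.609, 0.245] pointing down, gripper open.
Joint ranges: [-2.53, 2.53], [-0.31, 2.02], [-1.57, 1.55], [0.28, 2.44], [-1.29, 4.43], [0.15, 1.84], [-2.92, 2.92]. Speed limits (rad/s): [2.57, 2.57, 3.14, 3.14, 3.14, 3.14, 3.14].

### API

Orientations are given as a rotation vector (axis times angle).
In Python, from workcell import move_to, servo_line, goto_joints, release, clamp, wait, solve_ik, sense, camera, camera_info, IKError, hand_in, finger_overhang gives the robot as it stands. Calls block until the motion is done:
- move_to(position, orientation): joint-space move of the TCP to a pose.
- servo_line(position, vel=0.15, rot=None): straight line of the TCP; rot=None keeps the orientation; vel is the mean speed in m/s.
- goto_joints(angles): joint-space move.
- release() and clamp(force=None): open the fingers fully, or close them until they stop; force is the grip in N (None keeps the last).
- wait(seconds).
- solve_ik(position, orientation): joint angles nearest the present ones, or None.
- sense(): the state.
- camera(name): name is "side" or "top"; returns the picture (384x512x3 uint8, red, green, blue); there is no depth.
- camera_info(name): a dict with "intrinsics" (3x3 intrinsics, pixels), "origin" and "attitude" of the camera in the world. Camera axes: x right, y down, z forward; pixel columns grow to the right and rows downward; lengths in m; the calibration is good to about 2 mm. A picture is of the moment at which its call begins. camera_info takes no time and is no camera call.
A pose or a line that the arm cannot do raises IKError and nothing moves.
- hand_in(): hands the job in; it is judged then, once.
The state is a dict: "time_s": time; "q": joint angles; "joint_velocities": joint speeds; "effort": joint torques, N m; "position": TCP position; "ee_rot": TCP orientation; "wrist_force": force on the tool from outside, world axes, zero at the start; "moment": the same for the moment, N m; "gripper_width": finger opening in m; "grasp_force": force on a finger pad.
Only numpy, scipy, OpenCV 4.12 (cv2) and the standard library are available. Lean on these libraries where they do the work, as an engineer would, in place of code of your own. Each camera call takes 0.05 s, during which the arm holds its last target. There are 200 camera calls.

## Working session

There is one attempt and no reset: what is moved stays moved. The work goes in short steps, each a Python script; the robot and the scene stay as the last script left them, time stands still between calls to the robot, and variables do not carry over. Pictures are saved under pics/ and viewed, at most 10 in all, crops included, and the job is handed in when it is done.

```bash
mkdir -p pics; python3 - <<'E'
from workcell import *
import cv2
for n in("top","side"):
    im=camera(n); cv2.imwrite(f"pics/{n}0.png",im[:,:,::-1]); i=camera_info(n); print(n,i)
s=sense();print(s["time_s"],s["position"],s["ee_rot"],finger_overhang)
E
```

```text
top {'intrinsics': array([[417.81535   ,   0.        , 250.20530529],
       [  0.        , 417.81535   , 192.21211747],
       [  0.        ,   0.        ,   1.        ]]), 'origin': array([ 0.45525983, -0.09584573,  1.05791774]), 'attitude': array([-2.13089174,  2.18348562, -0.13989723])}
side {'intrinsics': array([[477.57197055,   0.        , 250.08356168],
       [  0.        , 477.57197055, 196.75746869],
       [  0.        ,   0.        ,   1.        ]]), 'origin': array([0.11219908, 0.51931083, 0.78444976]), 'attitude': array([-0.80130031,  2.51567011, -1.13423346])}
0.1 [ 0.22738615 -0.60840755  0.24439754] [-3.08992334e+00 -5.58603266e-01  6.26313453e-04] 0.014
```

View pics/top0.png

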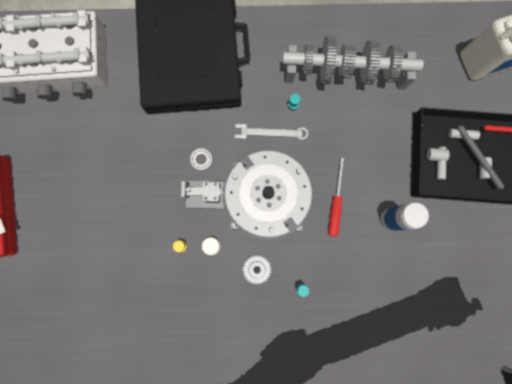

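View pics/side0.png

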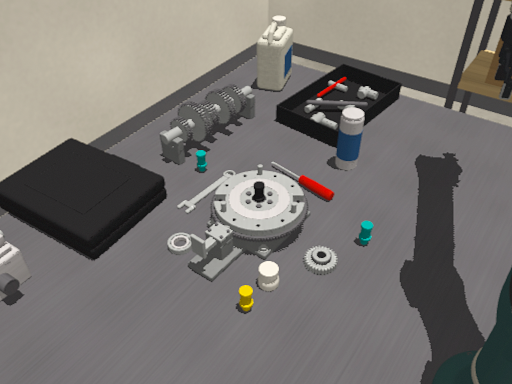

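Top view: flywheel with black mandrel at about (268,193), bolt and guide to its left at (185–220,190). Spanner is at (272,132), screwdriver (336,200), bearing (201,159), pot (210,246) and gear (257,270). Mandrel look-alikes are yellow (180,246) and teal (295,101) and (303,291); the black one at (268,193) is meant. Next, a close crop.

```bash
cat > h.py <<'E'
import numpy as np, cv2
from scipy.spatial.transform import Rotation as R
from workcell import *
def ray(n,u,v,z):
    i=camera_info(n); d=R.from_rotvec(i["attitude"]).as_matrix()@np.linalg.inv(i["intrinsics"])@[u,v,1]
    o=np.array(i["origin"]); return o+d*(z-o[2])/d[2]
def proj(n,p):
    i=camera_info(n); c=R.from_rotvec(i["attitude"]).as_matrix().T@(np.array(p)-i["origin"]); c=i["intrinsics"]@c; return c[:2]/c[2]
E
python3 - <<'E'
from h import *
t=cv2.imread("pics/top0.png");s=cv2.imread("pics/side0.png")
cv2.imwrite("pics/topc.png",cv2.resize(t[140:250,170:320],None,fx=5,fy=5,interpolation=cv2.INTER_CUBIC))
cv2.imwrite("pics/sidec.png",cv2.resize(s[155:275,180:320],None,fx=5,fy=5,interpolation=cv2.INTER_CUBIC))
for p in[(268,193),(185,190)]: print(ray("top",*p,.072))
# rim ellipse by bright mask
for n,c,z in(("top",(268,193),.072),("side",(258,200),.072)):
    im={"top":t,"side":s}[n]; g=cv2.cvtColor(im,cv2.COLOR_BGR2GRAY)
    for th in(225,210,190,170,150,130):
        m=(g>th).astype(np.uint8); k,l,st,_=cv2.connectedComponentsWithStats(m)
        lab=np.bincount(l[c[1]-22:c[1]+23,c[0]-22:c[0]+23].ravel(),minlength=k);lab[0]=0;b=lab.argmax()
        cs,_=cv2.findContours((l==b).astype(np.uint8),cv2.RETR_EXTERNAL,cv2.CHAIN_APPROX_NONE)
        cc=max(cs,key=cv2.contourArea)
        if len(cc)>5:
            h=cv2.convexHull(cc); P=np.array([ray(n,*q[0],z)[:2] for q in h]); (x,y),r=cv2.minEnclosingCircle(P.astype(np.float32)*1000); print(n,th,x,y,r)
E
```

```text
[ 0.57779513 -0.1425252   0.072     ]
[0.58978616 0.05474025 0.072     ]
top 225 577.103271484375 -142.04273986816406 70.73161315917969
top 210 577.3821411132812 -142.18545532226562 99.73004913330078
top 190 577.8646240234375 -142.29469299316406 101.6214599609375
top 170 578.1333618164062 -142.49832153320312 102.9294662475586
top 150 573.6168823242188 -146.28591918945312 109.45549011230469
top 130 580.0303344726562 -89.17306518554688 158.47601318359375
side 225 579.4783935546875 -143.0454559326172 66.93081665039062
side 210 579.9547729492188 -145.11363220214844 69.4537353515625
side 190 609.1200561523438 -116.07453918457031 140.7993621826172
side 170 610.2779541015625 -118.43436431884766 141.61727905273438
side 150 609.1021728515625 -116.0855712890625 143.02651977539062
side 130 610.0059204101562 -117.59078979492188 143.42079162597656
```

View pics/topc.png

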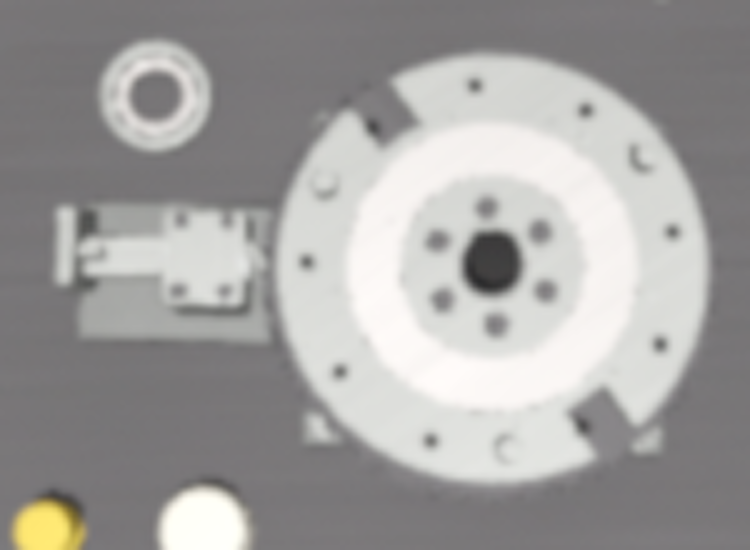

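View pics/sidec.png

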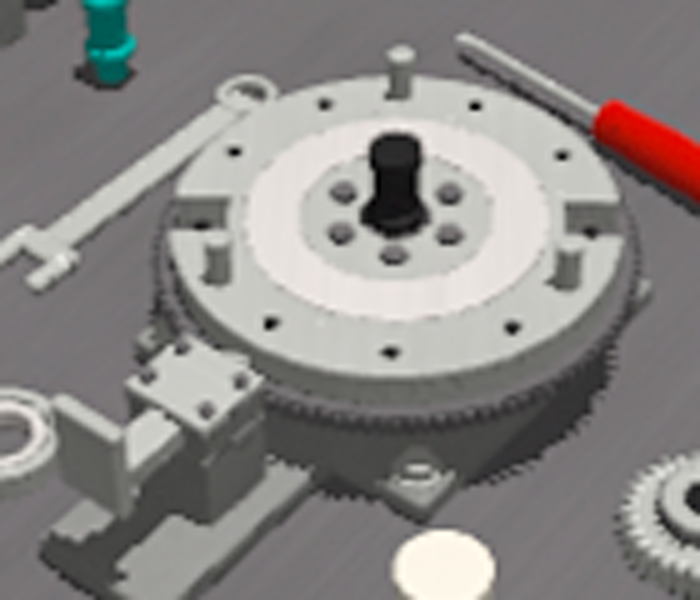

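The crops show three pins. In the top crop they are at (642,157), (325,185) and (505,448); the slots are at upper left (383,108) and lower right (603,425), with the bolt tab at (65,246). The pin at (642,157) is a quarter turn from both slots, so it is pin_a, the lower-right slot is slot_a and the upper-left one is slot_b. Turning CCW by about 54° brings slot_b to the bolt. Computing precisely.

```bash
python3 - <<'E'
from h import *
c=np.array([.578,-.1425])
T=lambda u,v,z:ray("top",170+u/5-.4,140+v/5-.4,z)[:2]
S=lambda u,v,z:ray("side",180+u/5-.4,155+v/5-.4,z)[:2]
def show(l,p): d=p-c; print(l,p.round(4),"r",round(np.hypot(*d)*1000,1),"ang",round(np.degrees(np.arctan2(d[1],d[0])),1))
show("tab outer top",T(57,246,.105)); show("tab side",S(90,440,.085))
for a in[(57,207),(57,285)]: show("tabcorner",T(*a,.105))
g=sum(T(*a,.079) for a in[(165,212),(245,210),(165,303),(243,303)])/4; show("guide T",g)
g=sum(S(*a,.079) for a in[(128,382),(182,338),(265,380),(210,435)])/4; show("guide S",g)
for n,a in dict(pa=(642,155),pb=(325,180),pc=(506,448)).items(): show(n+" T",T(*a,.097))
for n,a in dict(pa=(400,53),pb=(217,240),pc=(568,248)).items(): show(n+" S",S(*a,.097))
show("slotb T",T(386,110,.072)); show("slota T",T(602,423,.072))
show("slotb S",S(200,215,.072)); show("slota S",S(593,218,.072))
show("mandrel T",T(492,263,.112));show("mandrel S",S(395,145,.112))
E
```

```text
tab outer top [0.5883 0.0589] r 201.6 ang 87.1
tab side [0.5933 0.0502] r 193.3 ang 85.5
tabcorner [0.6065 0.0588] r 203.3 ang 82.0
tabcorner [0.5702 0.059 ] r 201.6 ang 92.2
guide T [ 0.585  -0.0065] r 136.2 ang 87.0
guide S [ 0.5823 -0.0038] r 138.8 ang 88.2
pa T [ 0.6257 -0.2129] r 85.0 ang -55.9
pb T [ 0.6174 -0.0648] r 87.2 ang 63.1
pc T [ 0.4909 -0.1453] r 87.1 ang -178.2
pa S [ 0.6279 -0.2173] r 89.9 ang -56.3
pb S [ 0.6171 -0.0636] r 88.1 ang 63.7
pc S [ 0.49   -0.1454] r 88.0 ang -178.1
slotb T [ 0.655  -0.0939] r 91.0 ang 32.3
slota T [ 0.5025 -0.1921] r 90.4 ang -146.7
slotb S [ 0.6523 -0.0937] r 88.8 ang 33.3
slota S [ 0.5052 -0.1932] r 88.7 ang -145.2
mandrel T [ 0.5747 -0.1407] r 3.8 ang 151.5
mandrel S [ 0.5803 -0.1452] r 3.5 ang -49.8
```

```bash
cat >> h.py <<'E'
C=np.array([.578,-.1425]); N=np.array([np.cos(np.radians(-60)),np.sin(np.radians(-60))])
def down(psi): return (R.from_euler("z",psi,degrees=True)*R.from_euler("x",180,degrees=True)).as_rotvec()
def tool(phi,z=.094,back=.017):
    a=np.radians(phi); return np.r_[C+.088*np.array([np.cos(a),np.sin(a)])-N*back,z]
E
python3 - <<'E'
from h import *
clamp(20)
p0=tool(181.9,.25,.037)
qs={k:solve_ik(p0,down(k)) for k in(-60,120)}; print(qs)
q=sense()["q"]
k=min([k for k in qs if qs[k] is not None],key=lambda k:np.abs(np.array(qs[k])-q).max()); print(k)
move_to(p0,down(k)); servo_line(tool(181.9,.094,.037),.15)
print(sense()["wrist_force"])
servo_line(tool(181.9,.094,.017),.06);print(sense()["wrist_force"])
for phi in(192,202,212,222,230,234):
    servo_line(tool(phi),.06); s=sense(); print(phi,np.round(s["wrist_force"],1),np.round(s["position"]-tool(phi),4))
print(s["time_s"])
a=camera("top");b=camera("side");cv2.imwrite("pics/t1.png",a[:,:,::-1]);cv2.imwrite("pics/s1.png",b[:,:,::-1])
o=np.full((600,800,3),0,np.uint8)
o[:420,:400]=cv2.resize(a[145:250,170:270+0],(400,420))[:,:,::-1]; o[:420,400:]=cv2.resize(b[155:260,190:290],(400,420))[:,:,::-1]
cv2.imwrite("pics/v1.png",o[:420])
E
```

```text
{-60: array([ 0.30699868,  0.19266262, -0.15732237,  1.98305887,  0.03641275,
        0.96850269, -2.48608852]), 120: array([ 0.71411423,  0.24897907, -0.62466586,  1.95908106,  0.17368803,
        0.98612039,  0.53129171])}
120
[-0.64856297  0.23995852  0.42217836]
[-0.15537131 -0.04609562  0.16555972]
192 [-1.9  4.2  2.7] [-0.0008  0.0007 -0.0002]
202 [-3.9  2.3  1.1] [-0.0014  0.     -0.0005]
212 [-3.5  2.  -1.3] [-0.0011  0.     -0.0007]
222 [-3.1  2.1 -1. ] [-0.0001  0.     -0.0002]
230 [-2.7  2.2 -1.5] [ 0.0002  0.0001 -0.    ]
234 [-3.5  3.5 -2. ] [ 0.      0.0005 -0.    ]
6.775
```

View pics/v1.png

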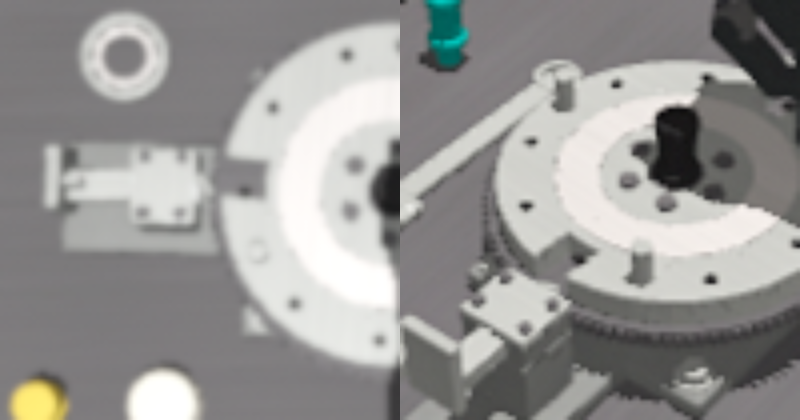

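The slot now nearly faces the bolt: slot_b is at crop (243,178), pin_b at (259,250), and the bolt axis at about v=186. Measuring what remains.

```bash
python3 - <<'E'
from h import *
T=lambda u,v,z:ray("top",170+u/4-.4,145+v/4-.4,z)[:2]
S=lambda u,v,z:ray("side",190+(u-400)/4-.4,155+v/4-.4,z)[:2]
def show(l,p,o): d=p-C; print(l,p.round(4),"r",round(np.hypot(*d)*1000,1),"slotb ang",round(np.degrees(np.arctan2(d[1],d[0]))+o,1))
show("pb",T(259,248,.097),-30);show("pbS",S(641,246,.097),-30);show("paS",S(565,80,.097),90)
show("mouth",T(222,178,.072),0);show("inner",T(265,180,.072),0)
show("tab",T(46,177,.105),0)
E
```

```text
pb [ 0.545  -0.0627] r 86.3 slotb ang 82.5
pbS [ 0.5447 -0.0623] r 86.8 slotb ang 82.6
paS [ 0.6622 -0.1503] r 84.5 slotb ang 84.7
mouth [ 0.5896 -0.0407] r 102.5 slotb ang 83.5
inner [ 0.5878 -0.0663] r 76.9 slotb ang 82.7
tab [0.5882 0.0587] r 201.4 slotb ang 87.1
```

```bash
cat >> h.py <<'E'
U=np.array([np.cos(np.radians(87.2)),np.sin(np.radians(87.2))])
def tab(r,z=.092): return np.r_[C+U*r,z]
def report(r):
    s=sense(); f=s["wrist_force"][:2]@U; print(round(r,4),"F",round(f,1),"r",round((s["position"][:2]-C)@U,4),"t",s["time_s"]); return f
E
python3 - <<'E'
from h import *
servo_line(tool(238),.05); print(sense()["wrist_force"])
servo_line(tool(238,back=.035),.1); servo_line(tool(238,.25,.035),.2)
q=np.array(sense()["q"]); p=tab(.245,.25)
qs={k:solve_ik(p,down(k)) for k in(87.2,-92.8)}
k=min([k for k in qs if qs[k] is not None],key=lambda k:np.abs(qs[k]-q).max()); print(k)
move_to(p,down(k))
a=camera("top");b=camera("side")
o=np.hstack([cv2.resize(a[145:250,170:320],(600,420)),np.zeros((420,0,3),np.uint8)])[:,:,::-1]
cv2.imwrite("pics/v2.png",o)
servo_line(tab(.245),.15)
for r in(.225,.218,.212,.207,.204):
    servo_line(tab(r),.05); report(r)
b=camera("side");cv2.imwrite("pics/v3.png",cv2.resize(b[155:275,180:320],None,fx=5,fy=5)[:,:,::-1])
E
```

```text
[-2.79166308  2.76051969 -0.95768937]
87.2
0.225 F -0.4 r 0.2246 t 11.4167
0.218 F 0.5 r 0.2175 t 11.7083
0.212 F -0.4 r 0.2116 t 11.975
0.207 F 1.2 r 0.207 t 12.225
0.204 F 1.6 r 0.2041 t 12.475
```

View pics/v3.png

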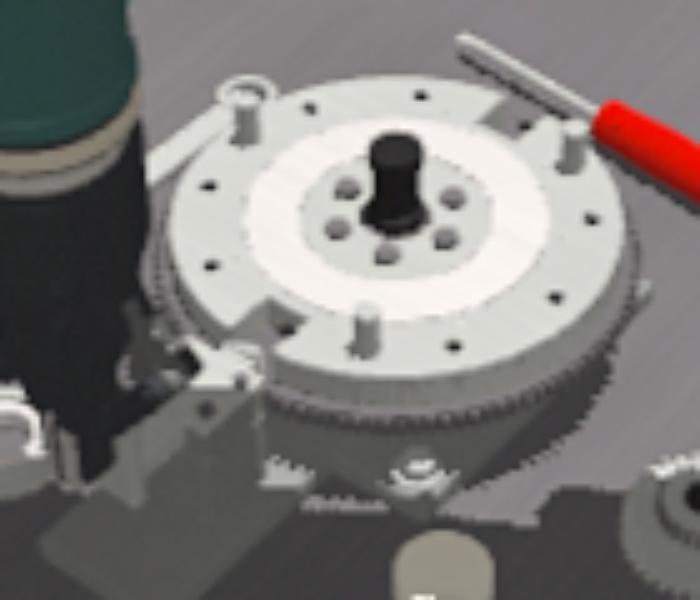

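Slot_b (270,325) faces the guide, and the finger is behind the tab (130,470). Checking the angle, then pushing on.

```bash
python3 - <<'E'
from h import *
for q,o in(((367,312),-30),((245,95),90)):
    d=ray("side",180+q[0]/5-.4,155+q[1]/5-.4,.097)[:2]-C; print("slot",np.degrees(np.arctan2(d[1],d[0]))+o)
for r in(.201,.198,.195,.192,.189,.187,.185,.183,.181):
    servo_line(tab(r),.04); f=report(r)
    if f>15: break
b=camera("side");cv2.imwrite("pics/v4.png",cv2.resize(b[155:275,180:320],None,fx=5,fy=5)[:,:,::-1])
E
```

```text
slot 87.13124101296029
slot 85.11339786272352
0.201 F 1.8 r 0.2007 t 12.775
0.198 F 1.1 r 0.1975 t 13.025
0.195 F 1.5 r 0.1945 t 13.275
0.192 F 1.4 r 0.1915 t 13.525
0.189 F 1.7 r 0.1885 t 13.775
0.187 F 2.6 r 0.1867 t 14.025
0.185 F 2.0 r 0.1848 t 14.275
0.183 F 4.7 r 0.1837 t 14.525
0.181 F 9.1 r 0.1836 t 14.775
```

```bash
python3 - <<'E'
from h import *
for r in(.179,.177):
    servo_line(tab(r),.04); f=report(r)
    if f>20: break
servo_line(tab(.215),.1); servo_line(tab(.215,.25),.2); move_to([.45,.25,.3],sense()["ee_rot"])
a=camera("top");b=camera("side")
o=np.hstack([cv2.resize(a[145:250,170:270],(400,420)),cv2.resize(b[155:260,180:280],(400,420))])[:,:,::-1]
cv2.imwrite("pics/v5.png",o)
E
```

```text
0.179 F 13.1 r 0.1835 t 15.075
0.177 F 16.4 r 0.1835 t 15.325
```

View pics/v5.png

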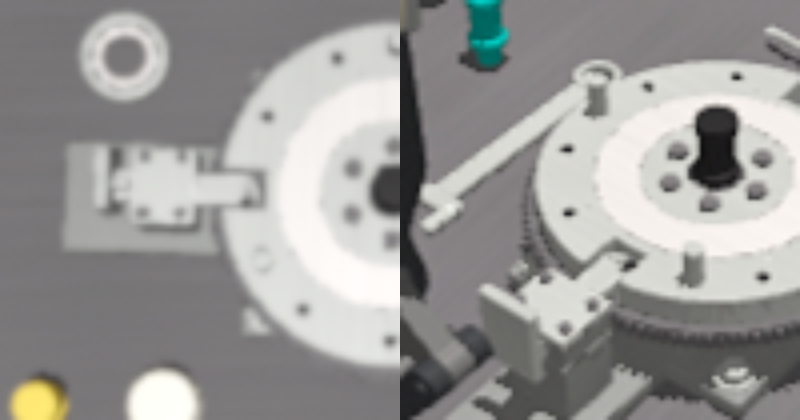

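The bolt is in slot_b, with its nose at (262,190) just short of the slot's end, and the tab has moved from u≈46 to u≈95. One numeric check of the travel before handing in.

```bash
python3 - <<'E'
from h import *
a=cv2.imread("pics/t1.png",0).astype(float);b=camera("top").astype(np.uint8);cv2.imwrite("pics/t5.png",b[:,:,::-1]);b=cv2.cvtColor(b,cv2.COLOR_RGB2GRAY).astype(float)
for im,lo,hi in((a,176,184),(b,188,197)):
    p=im[184:194,lo:hi].mean(0); print(p.round())
    g=np.clip(np.diff(p),0,None); print("edge",(g*(lo+.5+np.arange(len(g)))).sum()/g.sum())
print(sense()["wrist_force"].round(1))
E
```

```text
[123. 124. 123. 124. 135. 171. 204. 208.]
edge 180.81374853113985
[163. 164. 164. 164. 166. 181. 202. 206. 188.]
edge 193.08293838862562
[-0.7  0.2  0.5]
```

```bash
python3 -c "
from workcell import *
print(sense()['time_s']); print(hand_in())"
```

```text
17.8667
the job is handed in; nothing more can be done
None
```

The flywheel is turned so that slot_b faces the lock bolt, the bolt is pushed in against a hard stop (no further movement at 16 N), and I handed the job in at 17.9 s. The last image check put the bolt's travel at about 28 mm from where it started, against the 30 mm stated. The tab's end position (about 173 mm from the spindle, 174 mm when home) and the nose's place in the slot both fit the bolt being home.

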